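# Fetch the check weight from its sliding-lid box for the sample scale

## Robot

A 6-joint arm with a two-finger parallel gripper is mounted at the origin on the work surface. World frame = base frame: x ahead of the robot, y to its left, z up, the work surface at z = 0. Lengths are in m, angles in rad, forces in N, time in s.
With the tool pointing down it reaches from about 0.35 to 0.775 m from the base axis. Payload 5.5 kg.
Tool frame: the origin (TCP) lies at the very end of the fingers, on their centre line; the grasp point (between the pads) lies 19 mm behind it (grip_point_offset is the distance from the TCP to the grasp point, in m); z points along the fingers, y is the direction in which the jaws open and shut (so a half turn about z gives the same grasp; the last joint's range is limited). The gripper opens to 85 mm and grips with 20 to 120 N. Pads are 22 mm wide; open, the fingers measure 114 mm over their backs; the gripper's body (76 mm by 85 mm) begins 54 mm behind the grasp point. The pads swing forward as they close: fully open they stand 13 mm farther back than shut.
Start: joints at [1.023, 0.313, 0.046, 1.304, 0, 1.431], TCP at [0.228, 0.528, 0.197] pointing down, gripper open.
Joint ranges: [-2.76, 2.76], [-0.86, 1.69], [-1.03, 1.26], [-2.2, 2.34], [-1.47, 1.5], [-3.14, 3.14]. Speed limits (rad/s): [2.57, 2.57, 3.14, 3.14, 3.14, 3.14].

## Interface

Orientations are given as a unit quaternion [w, x, y, z].
In Python, from workcell import * gives the robot as it stands.
- The arm moves only by the shell command python3 -m crank 'ROWS' [OPENING] [FORCE]. ROWS is a JSON object of lists of equal length, an entry for each row: "travel": the shift along the tool's x, y, z in units of 40 mm (1.0 is 40 mm), a list of three; "turn": the turn about the tool's z in rad. In form: {"travel": [[x, y, z], ...], "turn": [turn, ...]}. A call has 1 to 5 rows; each row is the pose to reach, as a shift and turn from the pose commanded when the call began, along the tool's axes at that moment; what a row does not reach only later rows make up. A row lasts 1/12 s, in which the tool goes at most 41.7 mm and 7.16 degrees, less where a joint would pass 70% of its speed; a pose out of reach is approached as far as the arm can. A call with a gripper value outside its range is refused whole. OPENING is the finger opening in mm, from 0 to 85.4, set as the call begins (- or left out, the last holds). The fingers move at their own pace and stop on an object; FORCE is the grip in N (left out, the last holds). Time passes only in rows, so rows that repeat a pose let the fingers close. It gives the time, the measured TCP pose, the force and the opening at its end, in the units of the state.
- get_state(): the state, without advancing time (a new reading comes with each control period).
- read_camera(name): name is "scene" or "side" or "wrist"; returns a dict with "image" (384x512x3 uint8, red, green, blue), "K" (3x3 intrinsics, pixels), "R" (3x3) and "t" (3): a world point X has camera coordinates R X + t. Camera axes: x right, y down, z forward; pixel columns grow to the right and rows downward; lengths in m; the calibration is good to about 2 mm. A picture is of the moment at which its call begins. There is no depth.
- hand_in(): hands the job in, once; it reports no verdict.
The state is a dict: "clock": time; "joint_pos": joint angles; "qvel": joint speeds; "tau": joint torques, N m; "tcp_pos": TCP position; "orientation": TCP orientation; "wrist_force": force on the tool from outside, world axes, zero at the start; "ft_torque": the same for the moment, N m; "finger_gap": finger opening in m.
Only numpy, scipy, OpenCV 4.12 (cv2) and the standard library are available. Lean on these libraries where they do the work, as an engineer would, in place of code of your own. Each camera call takes 0.05 s, during which the arm holds its last target. There are 200 camera calls.

## Task

The sample scale has to be checked before the morning's coffee roasts. Slide the dark walnut lid of the check-weight box all the way open along its grooves and leave it open, then lift out the brass check weight and stand it upright in the middle of the scale's round steel pan. Keep the white-lidded box shut.

Things in the scene. Friction and masses are not known exactly. Their poses are not given: they have to be found in the camera images.
- walnut_box: Pale wooden box with dark walnut sliding lid, fixed, 150 (x) x 140 (y) x 86 mm high. Origin: centre of its underside on the table, z up. Walls 10 mm, inner floor at 8 mm height, compartment 130 x 120 mm centred. The front (-x) wall is only 72 mm high: the lid leaves over it, along the box's -x, roughly towards the robot. Lid's upper face 80 mm above the table, side lips 86 mm.
- walnut_lid (a joint): Opening of the walnut lid, m: 0 shut, 0.13 at its end stop (compartment uncovered; it cannot come off). Starts 0 to 15 mm ajar. Slides with about 2 N, stays where left. Its red-brown bar grip, 18 (box x) x 50 (box y) mm, stands 30 mm up from the lid (top 110 mm above the table); shut, it is centred over the box's origin, and moves along the box's -x by this value.
- check_weight: Brass check weight, 0.2 kg: upright cylinder 26 mm in diameter, 58 mm high, with a shallow groove 32 to 39 mm up and a straight head above it. Origin: centre of its underside, z along its axis. It stands loose on the floor of the walnut-lidded box within 10 mm of the middle, hidden until the lid is open.
- pan (a point): Centre of the upper face of the scale's round steel pan, 120 mm in diameter, flat, 50 mm above the table. The scale is a grey instrument 170 x 150 mm, fixed to the table; the pan does not move under load.
- white_lid (a joint): How far the lid of the other box has been slid open, m. That box is the same pale box but with a white lid and white grip; it stays shut at 0.

How it is judged:
By the outcome, as a careful person would: the job done as asked, in the order asked, and still so for the second after the job is handed in, with the robot touching nothing.
It also fails if it takes over 48 s, if anything falls off the work surface, if the arm or the gripper's body presses on something with over 40 N, if the wrist force passes 120 N, or if a joint passes its speed limit or range.

## Working session

There is one attempt and no reset: what is moved stays moved. The work goes in short steps, Python scripts to look and compute and a shell command to move; the robot and the scene stay as the last step left them, time stands still between calls to the robot, and variables do not carry over. Pictures are saved under pics/ and viewed, about 8 in all and at most 12, crops included, and the job is handed in when it is done.

```bash
mkdir -p pics; cat > h.py <<'E'
import numpy as np, cv2
from workcell import *
def snap(n,f):
    c=read_camera(n); cv2.imwrite(f'pics/{f}.png',c['image'][:,:,::-1]); np.savez(f'pics/{f}.npz',**c); return c
def ray(c,u,v,z):
    R,t=np.array(c['R']),np.array(c['t']); o=-R.T@t
    d=R.T@np.linalg.inv(c['K'])@np.array([u,v,1.]); return o+d*(z-o[2])/d[2]
def proj(c,X):
    p=np.array(c['K'])@(np.array(c['R'])@np.array(X)+np.array(c['t'])); return p[:2]/p[2]
def rot(q):
    from scipy.spatial.transform import Rotation as S
    return S.from_quat([q[1],q[2],q[3],q[0]]).as_matrix()
E
python3 - <<'E'
from h import *
s=get_state(); print(s); print(rot(s['orientation']).round(3))
ims=[snap(n,n+'0')['image'] for n in('scene','side','wrist')]
for n in('scene','side'):
    c=np.load(f'pics/{n}0.npz'); print(n,(-c['R'].T@c['t']).round(3))
E
```

```text
{'clock': 0.0, 'joint_pos': array([ 1.02335279e+00,  3.14025026e-01,  4.49608059e-02,  1.30360557e+00,
       -2.31985489e-05,  1.43115147e+00]), 'qvel': array([ 0.00149485, -0.00060483, -0.00209395,  0.00166599, -0.00030187,
        0.00074695]), 'tau': array([ 1.48766694e-04, -4.80624783e+01,  2.98534513e+01,  1.92823517e-02,
       -2.02957240e-04,  8.97252363e-06]), 'tcp_pos': array([0.22776956, 0.5273235 , 0.1955875 ]), 'orientation': array([-3.04594368e-04,  2.02489322e-01,  9.79284023e-01, -8.85902370e-04]), 'wrist_force': array([-0.1621057 ,  0.5034513 , -0.02092544]), 'ft_torque': array([-0.01528396, -0.00563315,  0.0095815 ]), 'finger_gap': 0.08529816289883815}
[[-0.918  0.397 -0.001]
 [ 0.397  0.918 -0.002]
 [ 0.    -0.002 -1.   ]]
scene [ 1.044 -0.034  0.828]
side [ 0.344 -0.538  0.801]
```

View pics/scene0.png

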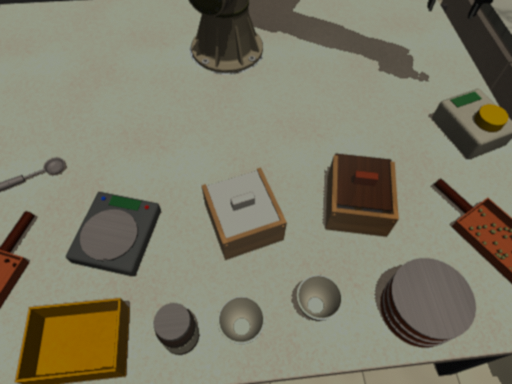

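View pics/side0.png

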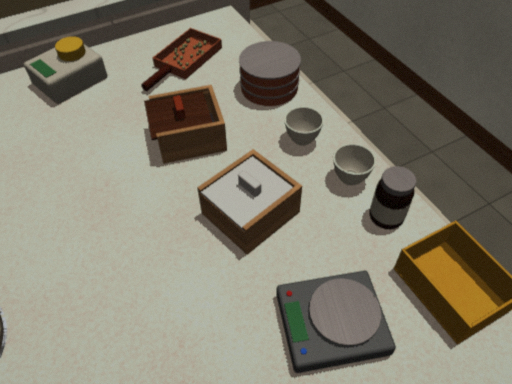

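Scene view: walnut box near (362,193) with its red grip at (367,178), the white box near (243,212), and the scale pan near (109,234). Side view: grip at (179,107), pan at (345,311), white box at (250,200). Next I'll measure these.

```bash
python3 - <<'E'
from h import *
def big(m,roi):
    x0,y0,x1,y1=roi; mm=np.zeros(m.shape,np.uint8); mm[y0:y1,x0:x1]=m[y0:y1,x0:x1]
    mm=mm.astype(np.uint8)*255
    cs,_=cv2.findContours(mm,cv2.RETR_EXTERNAL,cv2.CHAIN_APPROX_NONE); return max(cs,key=cv2.contourArea)
roi={'scene':((320,145,405,240),(75,200,145,265)),'side':((140,80,230,165),(305,275,385,350))}
ex={}
for n in roi:
    c=dict(np.load(f'pics/{n}0.npz')); im=c['image']; hsv=cv2.cvtColor(im,cv2.COLOR_RGB2HSV)
    h,s,v=[hsv[...,i].astype(int) for i in range(3)]
    g=big(((h<8)|(h>172))&(s>150)&(v>85),roi[n][0])
    print(n,'grip bbox',cv2.boundingRect(g),cv2.contourArea(g)); r=cv2.minAreaRect(g); print(r)
    for z in(.095,.11): print(' grip z',z,ray(c,*r[0],z).round(4))
    p=big((s<60)&(v>85)&(v<190),roi[n][1]); hull=cv2.convexHull(p); e=cv2.fitEllipse(hull); print(' pan px',e)
    P=np.array([ray(c,*q[0],.05)[:2] for q in hull]); ci=cv2.minEnclosingCircle(P.astype(np.float32)*1000); print(' pan',ci, ray(c,*e[0],.05).round(4))
    x0,y0,x1,y1=roi[n][0]; 
    crop=cv2.resize(im[y0-5:y1+5,x0-5:x1+5],None,fx=4,fy=4,interpolation=cv2.INTER_CUBIC); ex[n]=crop[:420,:390]
cv2.imwrite('pics/crop.png',np.hstack([cv2.resize(ex[k],(390,420)) if ex[k].shape!=(420,390,3) else ex[k] for k in ex])[:,:,::-1])
print({k:ex[k].shape for k in ex})
E
```

```text
scene grip bbox (356, 171, 22, 8) 92.5
((366.542724609375, 174.61587524414062), (21.534149169921875, 5.300714015960693), 6.340191841125488)
 grip z 0.095 [0.571  0.2752 0.095 ]
 grip z 0.11 [0.5807 0.2689 0.11  ]
 pan px ((108.03148651123047, 234.1442108154297), (46.573123931884766, 58.74068069458008), 62.00308609008789)
 pan ((635.699951171875, -294.8805236816406), 59.08878707885742) [ 0.6382 -0.2951  0.05  ]
side grip bbox (173, 95, 10, 15) 82.5
((177.90567016601562, 102.16981506347656), (14.285496711730957, 7.1427483558654785), 74.05460357666016)
 grip z 0.095 [0.5882 0.286  0.095 ]
 grip z 0.11 [0.583  0.2685 0.11  ]
 pan px ((350.34564208984375, 306.3554992675781), (71.72149658203125, 83.18867492675781), 62.84347152709961)
 pan ((659.7691040039062, -292.9118957519531), 80.42948150634766) [ 0.6509 -0.2952  0.05  ]
{'scene': (420, 380, 3), 'side': (380, 390, 3)}
```

View pics/crop.png

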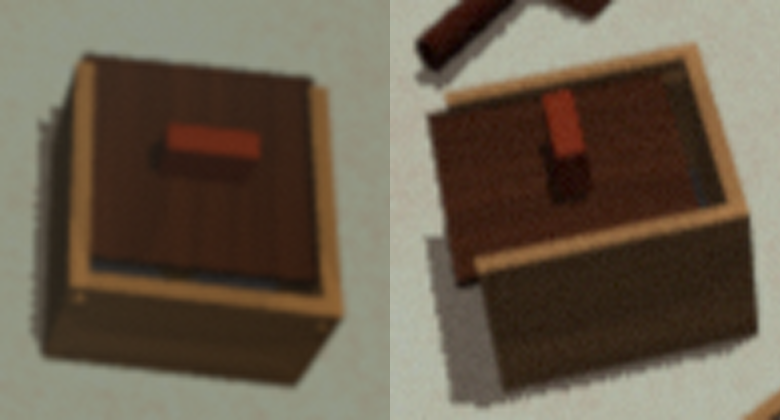

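Crop: the walnut box is seen in both views, with the lid slightly ajar at the back. The grip top is at z=.11, where the two views agree to about 2 mm (0.582, 0.269). I'll get the box axis from the rim corners I read off the crop and refine the pan.

```bash
python3 - <<'E'
from h import *
C={n:dict(np.load(f'pics/{n}0.npz')) for n in('scene','side')}
S=lambda x,y:ray(C['scene'],315+x/4.105,140+y/4,.086)
D=lambda x,y:ray(C['side'],135+(x-390)/4,75+y/4.42,.086)
P=dict(bl=S(72,288),br=S(342,318),fr=S(328,88),fl=S(84,60)); Q=dict(b1=D(695,45),b2=D(748,212),f2=D(478,265),f1=D(447,98))
for d in(P,Q):
    k=list(d); print({a:d[a][:2].round(4) for a in k})
    for i in range(4):
        v=d[k[(i+1)%4]]-d[k[i]]; print(k[i],k[(i+1)%4],np.linalg.norm(v).round(4),np.degrees(np.arctan2(v[1],v[0])).round(1))
    print('centre',(sum(d.values())/4).round(4))
# pan: look for radial edges in side
c=C['side']; lab=cv2.cvtColor(c['image'],cv2.COLOR_RGB2HSV)
for n in C:
    c=C[n]; g=cv2.GaussianBlur(cv2.cvtColor(c['image'],cv2.COLOR_RGB2GRAY),(0,0),.8).astype(float)
    o=np.array([.637,-.295]); 
    for it in range(3):
        pts=[]
        for a in np.arange(0,2*np.pi,.1):
            rr=np.arange(.048,.070,.0005); val=[]
            for r in rr:
                u,v=proj(c,[o[0]+r*np.cos(a),o[1]+r*np.sin(a),.05]); val.append(cv2.getRectSubPix(g.astype(np.float32),(1,1),(u,v))[0,0])
            d=np.diff(np.array(val)); i=np.argmin(d); 
            pts.append(o+rr[i]*np.array([np.cos(a),np.sin(a)]))
        pts=np.array(pts); A=np.c_[2*pts,np.ones(len(pts))]; keep=np.ones(len(pts),bool)
        for _ in range(4):
            x=np.linalg.lstsq(A[keep],(pts[keep]**2).sum(1),rcond=None)[0]; r=np.sqrt(x[2]+x[0]**2+x[1]**2)
            e=abs(np.linalg.norm(pts-x[:2],axis=1)-r); keep=e<max(.002,np.median(e)*2)
        o=x[:2]
    print(n,'pan',o.round(4),r.round(4),keep.sum(),len(pts))
E
```

```text
{'bl': array([0.6519, 0.1828]), 'br': array([0.6834, 0.3166]), 'fr': array([0.5372, 0.353 ]), 'fl': array([0.5042, 0.221 ])}
bl br 0.1375 76.8
br fr 0.1506 166.0
fr fl 0.136 -104.1
fl bl 0.1526 -14.5
centre [0.5942 0.2684 0.086 ]
{'b1': array([0.6844, 0.314 ]), 'b2': array([0.6531, 0.1811]), 'f2': array([0.5099, 0.2192]), 'f1': array([0.5404, 0.3459])}
b1 b2 0.1365 -103.2
b2 f2 0.1482 165.1
f2 f1 0.1303 76.4
f1 b1 0.1474 -12.5
centre [0.5969 0.2651 0.086 ]
scene pan [ 0.6363 -0.2951] 0.0592 62 63
side pan [ 0.6386 -0.2956] 0.0591 63 63
```

```bash
python3 -m crank '{"travel": [[-0.88,-0.2,0],[-1.76,-0.4,0],[-2.64,-0.6,0],[-3.52,-0.8,0],[-4.4,-1.0,0]], "turn": [0,0,0,0,0]}' 66
python3 -m crank '{"travel": [[-0.88,-0.2,0],[-1.76,-0.4,0],[-2.64,-0.6,0],[-3.52,-0.8,0],[-4.4,-1.0,0]], "turn": [0,0,0,0,0]}'
python3 -m crank '{"travel": [[-0.7,-0.15,0],[-1.4,-0.3,0],[-1.89,-0.41,0],[-1.89,-0.41,0],[-1.89,-0.41,0]], "turn": [-0.08,-0.17,-0.17,-0.17,-0.17]}'
python3 - <<'E'
from h import *
c=snap('wrist','w1'); s=get_state(); print(s['tcp_pos'],s['joint_pos'].round(3),rot(s['orientation']).round(3).tolist(),s['clock'],s['finger_gap'])
print(proj(c,[.582,.2687,.11]))
E
```

```text
clock: 0.57
tcp_pos: [0.3746, 0.4202, 0.1963]
orientation: [-0.0, 0.202, 0.979, -0.0]
wrist_force: [0.3, 1.4, 1.0]
finger_gap: 0.0656
clock: 0.98
tcp_pos: [0.5205, 0.3134, 0.1962]
orientation: [-0.0, 0.203, 0.979, -0.0]
wrist_force: [1.1, 1.1, 0.4]
finger_gap: 0.0659
clock: 1.4
tcp_pos: [0.5828, 0.2688, 0.1955]
orientation: [-0.001, 0.12, 0.993, -0.0]
wrist_force: [-0.4, 1.1, 0.5]
finger_gap: 0.0659
[0.58204432 0.26954639 0.19585061] [0.308 0.449 0.243 1.367 0.    0.547] [[-0.972, 0.237, -0.001], [0.237, 0.972, -0.0], [0.001, -0.0, -1.0]] 1.45 0.06602132124379122
[255.14372845 185.83927623]
```

View pics/w1.png

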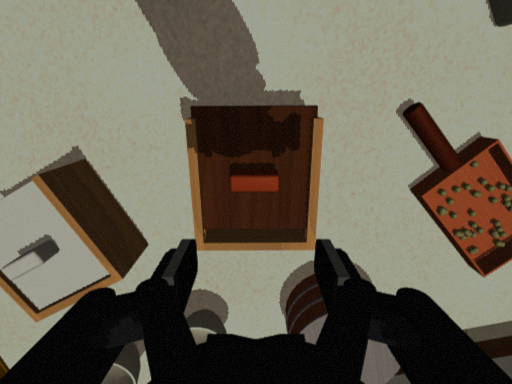

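Wrist view: grip at (254,183) against the predicted (255,186). The box is aligned with the tool and the fingers straddle the grip. I'll descend and grasp.

```bash
python3 -m crank '{"travel": [[0,0,0.8],[0,0,1.6],[0,0,2.3],[0,0,2.65],[0,0,2.65]], "turn": [0,0,0,0,0]}' 66
python3 -m crank '{"travel": [[0,0,0],[0,0,0],[0,0,0],[0,0,0],[0,0,0]], "turn": [0,0,0,0,0]}' 40 40
```

```text
clock: 1.87
tcp_pos: [0.5781, 0.27, 0.0863]
orientation: [-0.004, 0.118, 0.993, -0.002]
wrist_force: [-1.2, -0.4, -1.5]
finger_gap: 0.0659
clock: 2.28
tcp_pos: [0.5832, 0.2702, 0.092]
orientation: [0.001, 0.119, 0.993, 0.001]
wrist_force: [-0.5, 0.5, -0.4]
finger_gap: 0.04
```

The gap went to 40 mm, less than the 50 mm bar, so there is no grip on the bar. I'll look.

```bash
python3 - <<'E'
from h import *
c=snap('wrist','w2'); d=snap('side','s2'); s=get_state(); print(s['tcp_pos'],s['finger_gap'],rot(s['orientation']).round(3).tolist())
a=c['image']; b=cv2.resize(d['image'][40:180,100:290],None,fx=2.0,fy=2.0)
o=np.zeros((384+10,512+280,3),np.uint8); o[:384,:512]=a; o[:280,512:]=cv2.resize(d['image'][60:170,120:230],(280,280)); cv2.imwrite('pics/c2.png',o[:,:,::-1])
print(proj(c,[.582,.2687,.11]),proj(d,s['tcp_pos']))
E
```

```text
[0.58286058 0.26993459 0.09133438] 0.03960146417394454 [[-0.972, 0.236, 0.001], [0.236, 0.972, 0.0], [-0.001, 0.001, -1.0]]
[252.81443294 233.3722987 ] [178.72971313 108.2782897 ]
```

View pics/c2.png

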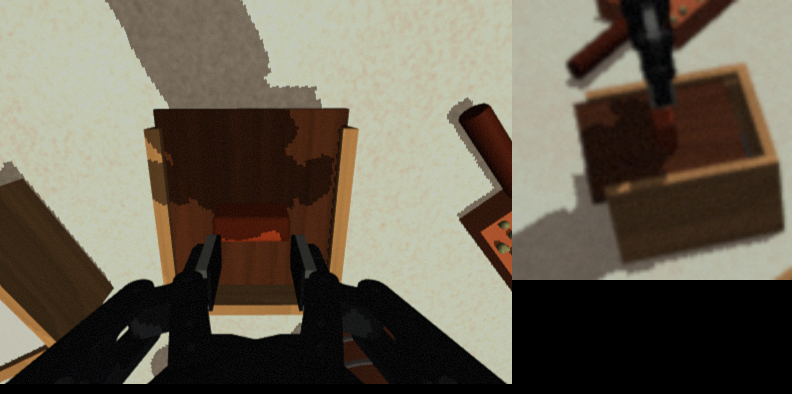

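```bash
python3 - <<'E'
from h import *
c=dict(np.load('pics/w2.npz')); s=get_state(); R=rot(s['orientation']); p=s['tcp_pos']
for z in(.091,.1,.11,.12):
    print(z,[proj(c,np.r_[(p+R@[x,y,0])[:2],z]).round(0).tolist() for x in(-.011,.011) for y in(-.02,.02)])
g=np.array([.582,.2687])
for z in(.08,.11): print('bar',z,[proj(c,np.r_[g+(R@[x,y,0])[:2],z]).round(0).tolist() for x in(-.009,.009) for y in(-.025,.025)])
o=cv2.resize(c['image'][180:330,170:340],None,fx=4,fy=4,interpolation=cv2.INTER_CUBIC); o=cv2.convertScaleAbs(o,alpha=1.8,beta=20); cv2.imwrite('pics/c3.png',o[:,:,::-1])
E
```

```text
0.091 [[227.0, 236.0], [283.0, 236.0], [226.0, 207.0], [284.0, 207.0]]
0.1 [[226.0, 242.0], [284.0, 242.0], [225.0, 212.0], [285.0, 212.0]]
0.11 [[224.0, 249.0], [286.0, 249.0], [223.0, 218.0], [287.0, 218.0]]
0.12 [[223.0, 258.0], [287.0, 258.0], [221.0, 225.0], [289.0, 225.0]]
bar 0.08 [[220.0, 226.0], [286.0, 226.0], [219.0, 204.0], [287.0, 203.0]]
bar 0.11 [[214.0, 246.0], [291.0, 246.0], [213.0, 221.0], [292.0, 220.0]]
```

View pics/c3.png

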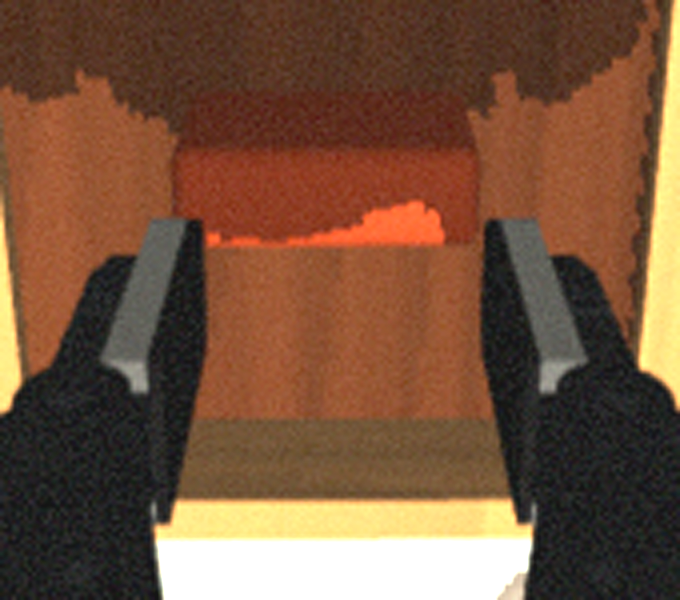

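```bash
python3 - <<'E'
from h import *
d=dict(np.load('pics/s2.npz')); s=get_state(); R=rot(s['orientation']); p=s['tcp_pos']
for z in(.091,.105,.12,.135): print(z,[proj(d,np.r_[(p+R@[x,-.02,0])[:2],z]).round(1).tolist() for x in(-.011,.011)])
print(s['joint_pos'].round(3))
o=cv2.resize(d['image'][75:135,145:215],None,fx=9,fy=9,interpolation=cv2.INTER_CUBIC); o=cv2.convertScaleAbs(o,alpha=1.8,beta=20); cv2.imwrite('pics/c4.png',o[:,:,::-1])
E
```

```text
0.091 [[185.1, 113.2], [175.3, 115.1]]
0.105 [[184.3, 108.4], [174.4, 110.2]]
0.12 [[183.4, 103.1], [173.4, 105.0]]
0.135 [[182.6, 97.7], [172.4, 99.6]]
[0.309 0.487 0.046 1.128 0.    0.547]
```

View pics/c4.png

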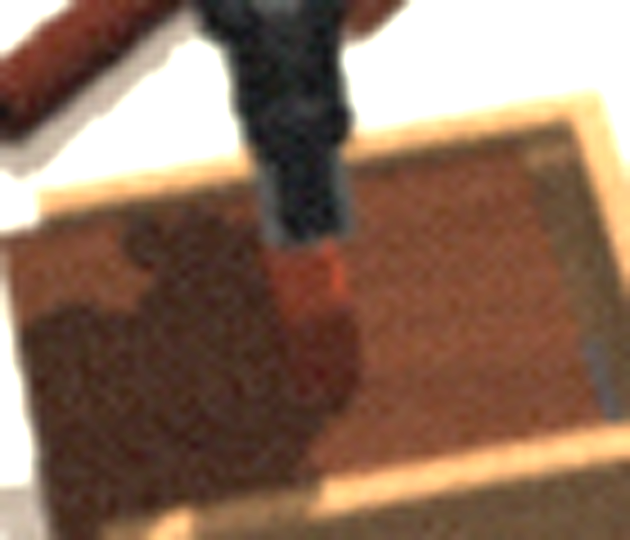

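The fingers stand above the bar: in the side view the near tip ends at pixel row 102, which means z≈0.12, about 12 mm above the bar's top. So the real tips at this opening are about 29 mm above the reported TCP. I'll reopen and go down about 33 mm more, watching the force.

```bash
python3 -m crank '{"travel": [[0,0,0],[0,0,0],[0,0,0],[0.07,0,0],[0.07,0,0]], "turn": [0,0,0,0,0]}' 66
python3 -m crank '{"travel": [[0,0,0.15],[0,0,0.3],[0,0,0.45],[0,0,0.55],[0,0,0.55]], "turn": [0,0,0,0,0]}'
python3 -m crank '{"travel": [[0,0,0.07],[0,0,0.14],[0,0,0.2],[0,0,0.2],[0,0,0.2]], "turn": [0,0,0,0,0]}'
```

```text
clock: 2.8
tcp_pos: [0.5791, 0.2705, 0.0904]
orientation: [-0.0, 0.119, 0.993, -0.0]
wrist_force: [0.1, -0.2, -0.5]
finger_gap: 0.0658
clock: 3.22
tcp_pos: [0.5786, 0.2701, 0.0668]
orientation: [-0.001, 0.119, 0.993, -0.001]
wrist_force: [0.6, 0.0, -0.1]
finger_gap: 0.0658
clock: 3.63
tcp_pos: [0.5796, 0.2704, 0.0604]
orientation: [-0.0, 0.119, 0.993, -0.0]
wrist_force: [-0.4, 0.7, -0.1]
finger_gap: 0.066
```

```bash
python3 -m crank '{"travel": [[0,0,0],[0,0,0],[0,0,0],[0,0,0],[0,0,0]], "turn": [0,0,0,0,0]}' 40 40
python3 - <<'E'
from h import *
d=snap('side','s3'); 
o=cv2.resize(d['image'][75:135,145:215],None,fx=9,fy=9,interpolation=cv2.INTER_CUBIC); o=cv2.convertScaleAbs(o,alpha=1.8,beta=20); cv2.imwrite('pics/c5.png',o[:,:,::-1])
E
```

```text
clock: 4.05
tcp_pos: [0.5794, 0.268, 0.0613]
orientation: [0.0, 0.119, 0.993, -0.002]
wrist_force: [-2.2, -6.4, 5.9]
finger_gap: 0.0489
```

Gripped: the gap stopped at 49 mm on the 50 mm bar. Now pulling along +x tool (box -x).

```bash
python3 -m crank '{"travel": [[0.15,0,0],[0.4,0,0],[0.7,0,0],[1.0,0,0],[1.3,0,0]], "turn": [0,0,0,0,0]}'
python3 -m crank '{"travel": [[0.3,0,0],[0.6,0,0],[0.9,0,0],[1.1,0,0],[1.25,0,0]], "turn": [0,0,0,0,0]}'
python3 -m crank '{"travel": [[0.1,0,0],[0.2,0,0],[0.25,0,0],[0.25,0,0],[0.25,0,0]], "turn": [0,0,0,0,0]}'
```

```text
clock: 4.52
tcp_pos: [0.5295, 0.28, 0.0613]
orientation: [0.001, 0.12, 0.993, -0.002]
wrist_force: [0.6, -8.0, 4.9]
finger_gap: 0.0489
clock: 4.93
tcp_pos: [0.4799, 0.2918, 0.0613]
orientation: [0.001, 0.119, 0.993, -0.003]
wrist_force: [-1.2, -10.2, 5.1]
finger_gap: 0.049
clock: 5.35
tcp_pos: [0.4701, 0.2942, 0.0613]
orientation: [0.0, 0.119, 0.993, -0.002]
wrist_force: [-2.2, -9.6, 7.7]
finger_gap: 0.0487
```

```bash
python3 -m crank '{"travel": [[0.05,0,0],[0.1,0,0],[0.15,0,0],[0.15,0,0],[0.15,0,0]], "turn": [0,0,0,0,0]}'
python3 -m crank '{"travel": [[0.03,0,0],[0.06,0,0],[0.1,0,0],[0.1,0,0],[0.1,0,0]], "turn": [0,0,0,0,0]}'
```

```text
clock: 5.77
tcp_pos: [0.466, 0.2952, 0.0613]
orientation: [0.002, 0.119, 0.993, -0.003]
wrist_force: [1.0, -9.7, 4.6]
finger_gap: 0.0486
clock: 6.18
tcp_pos: [0.4662, 0.2952, 0.0614]
orientation: [0.005, 0.12, 0.993, -0.003]
wrist_force: [12.1, -14.5, -2.8]
finger_gap: 0.0489
```

The end stop is reached: force rose to 12 N and the lid travelled 117 mm plus the 13–15 mm it was ajar. I'll ease off, release, rise and look inside.

```bash
python3 -m crank '{"travel": [[-0.12,0,0],[-0.12,0,0],[-0.12,0,0],[-0.12,0,0],[-0.12,0,0]], "turn": [0,0,0,0,0]}' 66
python3 -m crank '{"travel": [[0,0,-0.4],[0,0,-1.2],[0,0,-2.0],[0,0,-2.8],[0,0,-3.3]], "turn": [0,0,0,0,0]}'
python3 -m crank '{"travel": [[-0.8,0,0],[-1.6,0,0],[-2.4,0,0],[-3.15,0,0],[-3.15,0,0]], "turn": [0,0,0,0,0]}' 60
python3 -m crank '{"travel": [[0,0,0],[0,0,0]], "turn": [0,0]}'
python3 - <<'E'
from h import *
c=snap('wrist','w4'); d=snap('scene','sc4'); s=get_state(); print(s['tcp_pos'],s['finger_gap'],s['joint_pos'].round(3))
o=np.zeros((384,780,3),np.uint8); o[:,:512]=c['image']; o[:240,512:]=cv2.resize(d['image'][120:240,300:434],(268,240)); cv2.imwrite('pics/c6.png',o[:,:,::-1])
print(proj(c,[.594,.265,.066]))
E
```

```text
clock: 6.6
tcp_pos: [0.4653, 0.2984, 0.0606]
orientation: [-0.0, 0.118, 0.993, 0.0]
wrist_force: [0.4, 0.6, 0.1]
finger_gap: 0.0659
clock: 7.02
tcp_pos: [0.4663, 0.2989, 0.196]
orientation: [0.002, 0.118, 0.993, 0.001]
wrist_force: [0.5, 0.5, 0.4]
finger_gap: 0.0662
clock: 7.43
tcp_pos: [0.5927, 0.267, 0.191]
orientation: [0.001, 0.12, 0.993, -0.0]
wrist_force: [-0.9, 0.0, -0.6]
finger_gap: 0.0598
clock: 7.6
tcp_pos: [0.5873, 0.2686, 0.1921]
orientation: [-0.001, 0.118, 0.993, -0.0]
wrist_force: [-0.7, -0.7, -0.4]
finger_gap: 0.0602
[0.58687257 0.26895636 0.19272331] 0.059944155937224415 [0.305 0.457 0.248 1.363 0.    0.542]
[253.69159203 182.3808305 ]
```

View pics/c6.png

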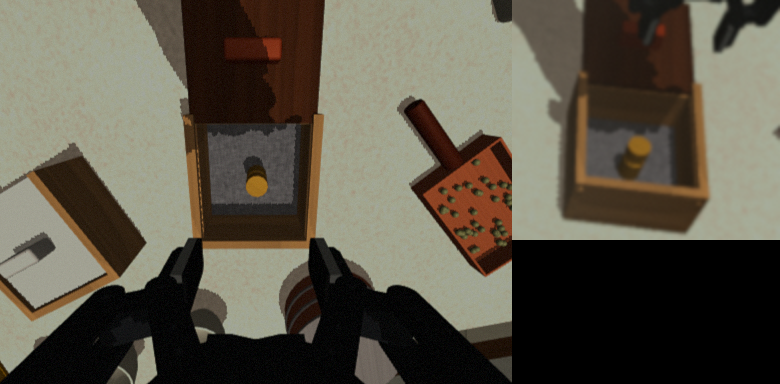

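Wrist view: the lid is open with the compartment fully uncovered, and the brass weight's top is at (256,186). I'll locate it in both views.

```bash
python3 - <<'E'
from h import *
for f,roi in(('w4',(235,155,280,200)),('sc4',(335,175,400,215))):
    c=dict(np.load(f'pics/{f}.npz')); h=cv2.cvtColor(c['image'],cv2.COLOR_RGB2HSV).astype(int); x0,y0,x1,y1=roi
    for vt in(100,130,150):
        m=((h[...,0]>15)&(h[...,0]<30)&(h[...,1]>130)&(h[...,2]>vt)).astype(np.uint8); mm=np.zeros_like(m); mm[y0:y1,x0:x1]=m[y0:y1,x0:x1]
        n,l,st,ce=cv2.connectedComponentsWithStats(mm)
        if n<2: continue
        i=1+np.argmax(st[1:,4]); b=st[i]; q=(b[0]+(b[2]-1)/2,b[1]+(b[3]-1)/2); print(f,vt,b,ce[i].round(1),ray(c,*ce[i],.066).round(4),ray(c,*q,.066).round(4))
c=dict(np.load('pics/w4.npz')); 
h=cv2.cvtColor(c['image'],cv2.COLOR_RGB2HSV).astype(int)
s=get_state();R=rot(s['orientation']);p=s['tcp_pos'];print(p)
# diameter check: 26 mm in px
print(proj(c,[.587,.27-.013,.066])-proj(c,[.587,.27+.013,.066]))
# tip inner corners under z bias hypotheses
for z in(.19,.2,.21,.22,.23): print(z,[proj(c,np.r_[(p+R@[x,y,0])[:2],z]).round(0).tolist() for x in(-.011,.011) for y in(-.03,.03)])
E
```

```text
w4 100 [246 176  22  21 365] [256.4 186. ] [0.5989 0.267  0.066 ] [0.599  0.2671 0.066 ]
w4 130 [246 176  22  21 338] [256.3 186.2] [0.5991 0.2668 0.066 ] [0.599  0.2671 0.066 ]
w4 150 [246 177  21  19 308] [256.5 185.9] [0.5989 0.2671 0.066 ] [0.5988 0.2666 0.066 ]
sc4 100 [391 175   7  40 118] [394.1 194.9] [0.6122 0.335  0.066 ] [0.6111 0.3352 0.066 ]
sc4 130 [392 175   6  40  97] [394.5 195.8] [0.6145 0.3352 0.066 ] [0.6112 0.3363 0.066 ]
sc4 150 [395 209   3   6  14] [395.8 212. ] [0.6551 0.3261 0.066 ] [0.6539 0.3269 0.066 ]
[0.58687257 0.26895636 0.19272331]
[-22.26411355   5.21467243]
0.19 [[214.0, 235.0], [297.0, 235.0], [213.0, 206.0], [299.0, 206.0]]
0.2 [[212.0, 242.0], [299.0, 241.0], [210.0, 212.0], [301.0, 212.0]]
0.21 [[210.0, 249.0], [302.0, 249.0], [208.0, 218.0], [304.0, 218.0]]
0.22 [[207.0, 257.0], [304.0, 257.0], [205.0, 225.0], [306.0, 225.0]]
0.23 [[204.0, 266.0], [307.0, 266.0], [202.0, 232.0], [310.0, 232.0]]
```

```bash
python3 -m crank '{"travel": [[-0.29,0.02,0],[-0.29,0.02,0.8],[-0.29,0.02,1.6],[-0.29,0.02,2.4],[-0.29,0.02,2.4]], "turn": [0,0,0,0,0]}' 60
python3 -m crank '{"travel": [[0,0,0],[0,0,0]], "turn": [0,0]}'
python3 - <<'E'
from h import *
c=snap('wrist','w5'); d=snap('scene','sc5'); s=get_state(); print(s['tcp_pos'],s['finger_gap'])
for f,roi in(('w5',(200,120,310,330)),('sc4',(350,185,380,212))):
    c=dict(np.load(f'pics/{f}.npz')); h=cv2.cvtColor(c['image'],cv2.COLOR_RGB2HSV).astype(int); x0,y0,x1,y1=roi
    m=((h[...,0]>15)&(h[...,0]<30)&(h[...,1]>130)&(h[...,2]>100)).astype(np.uint8); mm=np.zeros_like(m); mm[y0:y1,x0:x1]=m[y0:y1,x0:x1]
    n,l,st,ce=cv2.connectedComponentsWithStats(mm); i=1+np.argmax(st[1:,4]); print(f,st[i],ray(c,*ce[i],.066).round(4))
c=dict(np.load('pics/w5.npz'));o=cv2.convertScaleAbs(c['image'][100:384,130:390],alpha=1.6,beta=15); o=cv2.resize(o,None,fx=2,fy=2);cv2.imwrite('pics/c7.png',o[:,:,::-1])
E
```

```text
clock: 8.12
tcp_pos: [0.5939, 0.2657, 0.0901]
orientation: [-0.005, 0.118, 0.993, -0.002]
wrist_force: [-2.0, -0.9, -2.5]
finger_gap: 0.0601
clock: 8.28
tcp_pos: [0.6, 0.2672, 0.0988]
orientation: [0.001, 0.118, 0.993, 0.001]
wrist_force: [-1.1, 0.9, -0.3]
finger_gap: 0.0602
[0.60126001 0.26730782 0.09970787] 0.05978394405361415
w5 [240 192  31  28 664] [0.6   0.267 0.066]
sc4 [358 188  11  10  85] [0.5993 0.2679 0.066 ]
```

View pics/c7.png

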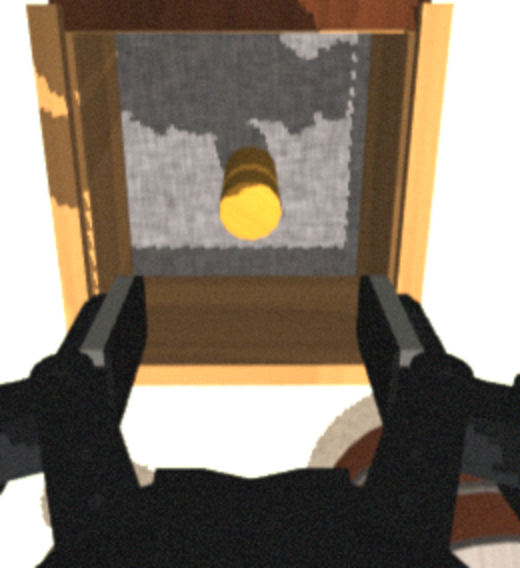

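Wrist and scene agree on the weight at (0.600, 0.267), centred between the fingers. Descending with a force check, then gripping.

```bash
python3 -m crank '{"travel": [[0,0,0.5],[0,0,1.0],[0,0,1.4],[0,0,1.6],[0,0,1.6]], "turn": [0,0,0,0,0]}' 60
python3 -m crank '{"travel": [[0,0,0.15],[0,0,0.3],[0,0,0.45],[0,0,0.5],[0,0,0.5]], "turn": [0,0,0,0,0]}'
python3 -m crank '{"travel": [[0,0,0],[0,0,0],[0,0,0],[0,0,0],[0,0,0]], "turn": [0,0,0,0,0]}' 10 60
python3 -m crank '{"travel": [[0,0,0],[0,0,0]], "turn": [0,0]}'
```

```text
clock: 8.8
tcp_pos: [0.5993, 0.2664, 0.0321]
orientation: [-0.0, 0.119, 0.993, -0.0]
wrist_force: [0.5, 0.4, -0.2]
finger_gap: 0.0599
clock: 9.22
tcp_pos: [0.5993, 0.2663, 0.012]
orientation: [-0.0, 0.119, 0.993, -0.0]
wrist_force: [0.1, 0.9, 1.0]
finger_gap: 0.0599
clock: 9.63
tcp_pos: [0.6003, 0.2666, 0.0132]
orientation: [0.001, 0.119, 0.993, 0.0]
wrist_force: [-0.2, 0.3, 3.0]
finger_gap: 0.0237
clock: 9.8
tcp_pos: [0.6003, 0.2666, 0.0132]
orientation: [0.001, 0.119, 0.993, 0.0]
wrist_force: [-0.2, 0.6, 4.3]
finger_gap: 0.0236
```

Something is held at a 23.6 mm gap. I'll lift and inspect it.

```bash
python3 -m crank '{"travel": [[0,0,-0.1],[0,0,-0.3],[0,0,-0.6],[0,0,-1.0],[0,0,-1.0]], "turn": [0,0,0,0,0]}'
python3 -m crank '{"travel": [[0,0,-0.5],[0,0,-1.2],[0,0,-2.0],[0,0,-2.8],[0,0,-3.2]], "turn": [0,0,0,0,0]}'
python3 -m crank '{"travel": [[0,0,0],[0,0,0]], "turn": [0,0]}'
python3 - <<'E'
from h import *
ims=[]
s=get_state(); p=s['tcp_pos']; print(p,s['wrist_force'],s['finger_gap'])
for n in('scene','side'):
    c=snap(n,n+'6'); q=proj(c,p).round().astype(int); print(n,q)
    x=np.clip(q[0]-40,0,432); y=np.clip(q[1]-60,0,284); a=c['image'][y:y+100,x:x+80]; ims.append(cv2.resize(a,None,fx=5,fy=5,interpolation=cv2.INTER_CUBIC))
cv2.imwrite('pics/c8.png',cv2.convertScaleAbs(np.hstack(ims),alpha=1.4,beta=10)[:,:,::-1])
E
```

```text
clock: 10.22
tcp_pos: [0.6017, 0.2671, 0.0564]
orientation: [0.002, 0.119, 0.993, 0.001]
wrist_force: [1.3, 0.1, -0.6]
finger_gap: 0.0235
clock: 10.63
tcp_pos: [0.601, 0.2669, 0.185]
orientation: [0.002, 0.119, 0.993, 0.001]
wrist_force: [0.4, 1.3, -1.2]
finger_gap: 0.0239
clock: 10.8
tcp_pos: [0.6003, 0.2667, 0.1811]
orientation: [0.001, 0.119, 0.993, 0.0]
wrist_force: [0.3, -1.0, -3.4]
finger_gap: 0.0233
[0.60028127 0.26665569 0.18109132] [ 0.33051962 -1.03526341 -3.43371915] 0.023333476036767165
scene [377 163]
side [181  74]
```

View pics/c8.png

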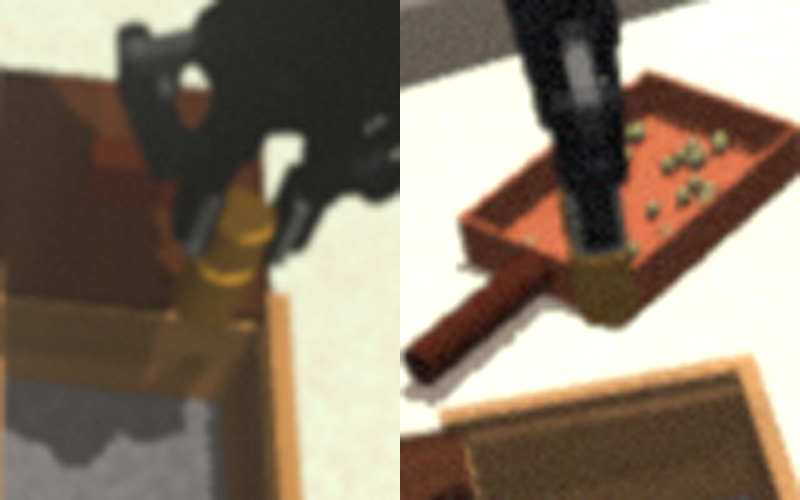

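The weight is held upright, with its lower body and the groove showing below the pads. Its base is at about the TCP reading minus 5 mm. Now I'll carry it over the white box, with the base at about 176 mm, to above the pan.

```bash
python3 -m crank '{"travel": [[-0.09,-0.29,0],[-0.24,-0.76,0],[-0.45,-1.43,0],[-0.69,-2.19,0],[-0.93,-2.96,0]], "turn": [0,0,0,0,0]}'
python3 -m crank '{"travel": [[-0.24,-0.76,0],[-0.48,-1.53,0],[-0.72,-2.29,0],[-0.96,-3.05,0],[-1.2,-3.82,0]], "turn": [0,0,0,0,0]}'
python3 -m crank '{"travel": [[-0.24,-0.76,0],[-0.48,-1.53,0],[-0.72,-2.29,0],[-0.96,-3.05,0],[-1.2,-3.82,0]], "turn": [0,0,0,0,0]}'
python3 -m crank '{"travel": [[-0.25,-0.8,0],[-0.48,-1.5,0],[-0.69,-2.2,0],[-0.84,-2.65,0],[-0.9,-2.84,0]], "turn": [0,0,0,0,0]}'
python3 -m crank '{"travel": [[0,0,0.3],[0,0,0.9],[0,0,1.5],[0,0,2.1],[0,0,2.3]], "turn": [0,0,0,0,0]}'
python3 -m crank '{"travel": [[0,0,0],[0,0,0],[0,0,0]], "turn": [0,0,0]}'
python3 - <<'E'
from h import *
ims=[]
s=get_state(); p=s['tcp_pos']; print(p,s['wrist_force'],s['finger_gap'],rot(s['orientation']).round(3).tolist())
base=p-[0,0,.0052]
for n in('scene','side'):
    c=snap(n,n+'7'); q=proj(c,p).round().astype(int)
    x=int(np.clip(q[0]-40,0,432)); y=int(np.clip(q[1]-50,0,284)); a=c['image'][y:y+100,x:x+80]; ims.append(cv2.resize(a,None,fx=5,fy=5,interpolation=cv2.INTER_CUBIC))
    o=400*(len(ims)-1)
    for nm,X in(('base',base),('pan',[.6375,-.2953,.05]),('panx',[.5775,-.2953,.05])): print(n,nm,((proj(c,X)-[x,y])*5+[o,0]).round(0))
cv2.imwrite('pics/c9.png',cv2.convertScaleAbs(np.hstack(ims),alpha=1.4,beta=10)[:,:,::-1])
E
```

```text
clock: 11.32
tcp_pos: [0.6066, 0.141, 0.1783]
orientation: [-0.002, 0.118, 0.993, -0.001]
wrist_force: [0.1, -0.3, -0.7]
finger_gap: 0.0233
clock: 11.73
tcp_pos: [0.6171, -0.0193, 0.1785]
orientation: [-0.002, 0.119, 0.993, -0.0]
wrist_force: [1.2, 0.1, -0.9]
finger_gap: 0.0239
clock: 12.15
tcp_pos: [0.6277, -0.1789, 0.1784]
orientation: [-0.002, 0.119, 0.993, 0.0]
wrist_force: [1.5, -0.2, -1.8]
finger_gap: 0.0237
clock: 12.57
tcp_pos: [0.6358, -0.2995, 0.1777]
orientation: [-0.002, 0.12, 0.993, 0.0]
wrist_force: [-0.1, 1.2, -2.6]
finger_gap: 0.0235
clock: 12.98
tcp_pos: [0.6342, -0.2936, 0.0829]
orientation: [-0.004, 0.118, 0.993, 0.002]
wrist_force: [-0.3, 1.3, -2.7]
finger_gap: 0.0233
clock: 13.23
tcp_pos: [0.6383, -0.2961, 0.0901]
orientation: [0.001, 0.118, 0.993, -0.0]
wrist_force: [0.4, -0.5, -1.6]
finger_gap: 0.0236
[ 0.63829364 -0.29613063  0.09010805] [ 0.41557307 -0.53468861 -1.57533551] 0.023576136014922682 [[-0.972, 0.235, 0.002], [0.235, 0.972, -0.001], [-0.002, -0.001, -1.0]]
scene base [202. 254.]
scene pan [230. 289.]
scene panx [241. 167.]
side base [597. 259.]
side pan [579. 305.]
side panx [430. 388.]
```

View pics/c9.png

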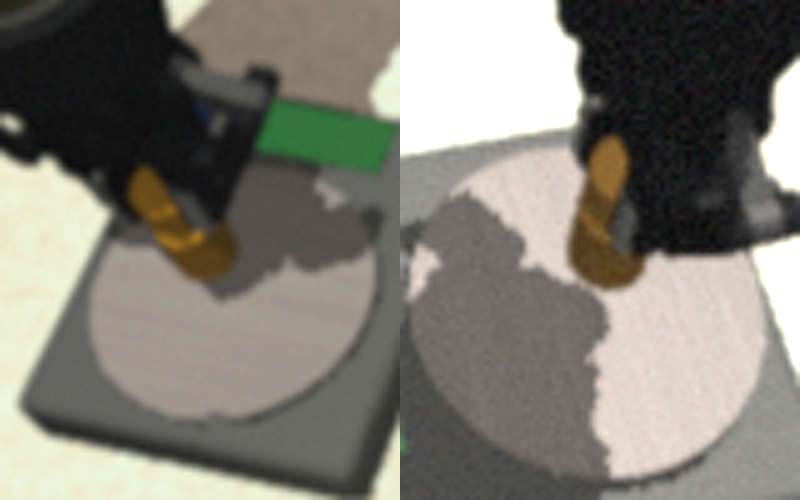

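The weight hangs over the pan centre, and its base agrees with the prediction to 1–2 px in both views. Lowering 35 mm, with the last part slow.

```bash
python3 -m crank '{"travel": [[0,0,0.2],[0,0,0.4],[0,0,0.6],[0,0,0.75],[0,0,0.75]], "turn": [0,0,0,0,0]}'
python3 -m crank '{"travel": [[0,0,0.03],[0,0,0.06],[0,0,0.08],[0,0,0.08],[0,0,0.08]], "turn": [0,0,0,0,0]}'
python3 -m crank '{"travel": [[0,0,0.02],[0,0,0.04],[0,0,0.05],[0,0,0.05],[0,0,0.05]], "turn": [0,0,0,0,0]}'
```

```text
clock: 13.75
tcp_pos: [0.6361, -0.2951, 0.0559]
orientation: [-0.002, 0.119, 0.993, 0.001]
wrist_force: [0.7, 0.8, -3.0]
finger_gap: 0.0236
clock: 14.17
tcp_pos: [0.6376, -0.296, 0.0555]
orientation: [0.0, 0.119, 0.993, -0.0]
wrist_force: [-0.5, 0.7, -2.6]
finger_gap: 0.0233
clock: 14.58
tcp_pos: [0.638, -0.2962, 0.0552]
orientation: [0.001, 0.119, 0.993, -0.0]
wrist_force: [-1.7, 2.2, 5.6]
finger_gap: 0.0237
```

Contact is felt (−2.6 → +5.6 N) at exactly the predicted height. Releasing and rising.

```bash
python3 -m crank '{"travel": [[0,0,0],[0,0,0],[0,0,0]], "turn": [0,0,0]}' 32 20
python3 -m crank '{"travel": [[0,0,0],[0,0,0],[0,0,0],[0,0,0]], "turn": [0,0,0,0]}' 60
python3 -m crank '{"travel": [[0,0,-0.2],[0,0,-0.6],[0,0,-1.2],[0,0,-2.0],[0,0,-2.8]], "turn": [0,0,0,0,0]}'
python3 -m crank '{"travel": [[0.5,0,0],[1.3,0,0],[2.1,0,0],[2.9,0,0],[3.2,0,0]], "turn": [0,0,0,0,0]}'
python3 -m crank '{"travel": [[0,0,0],[0,0,0]], "turn": [0,0]}'
python3 - <<'E'
from h import *
ims=[]
s=get_state(); print(s['clock'],s['tcp_pos'],s['wrist_force'])
P=[]
for n in('scene','side'):
    c=snap(n,n+'8'); q=proj(c,[.6375,-.2953,.1]).round().astype(int)
    h=cv2.cvtColor(c['image'],cv2.COLOR_RGB2HSV).astype(int); m=((h[...,0]>12)&(h[...,0]<32)&(h[...,1]>110)&(h[...,2]>90)).astype(np.uint8)
    mm=np.zeros_like(m); mm[q[1]-25:q[1]+40,q[0]-35:q[0]+35]=m[q[1]-25:q[1]+40,q[0]-35:q[0]+35]
    k,l,st,ce=cv2.connectedComponentsWithStats(mm); i=1+np.argmax(st[1:,4]); print(n,st[i],ce[i].round(1),'pred axis base/top',proj(c,[.6375,-.2953,.05]).round(1),proj(c,[.6375,-.2953,.108]).round(1))
    a=c['image']; ims.append(cv2.resize(a,(400,300)) )
    x=int(np.clip(q[0]-50,0,412)); y=int(np.clip(q[1]-35,0,309)); ims.append(cv2.resize(a[y:y+75,x:x+100],(400,300),interpolation=cv2.INTER_CUBIC))
    print(' crop origin',x,y,'base px in crop',((proj(c,[.6375,-.2953,.05])-[x,y])*4).round(),((proj(c,[.6375,-.2953,.108])-[x,y])*4).round())
o=np.vstack([np.hstack(ims[:2]),np.hstack(ims[2:])]); cv2.imwrite('pics/c10.png',cv2.convertScaleAbs(o,alpha=1.3,beta=5)[:,:,::-1])
E
```

```text
clock: 14.83
tcp_pos: [0.6376, -0.296, 0.0534]
orientation: [0.0, 0.119, 0.993, -0.0]
wrist_force: [-0.3, -0.8, 0.1]
finger_gap: 0.0321
clock: 15.17
tcp_pos: [0.6374, -0.2959, 0.0531]
orientation: [-0.0, 0.119, 0.993, 0.0]
wrist_force: [-0.2, 0.0, 0.0]
finger_gap: 0.0599
clock: 15.58
tcp_pos: [0.6368, -0.2955, 0.1663]
orientation: [-0.001, 0.119, 0.993, 0.0]
wrist_force: [0.9, -0.3, 0.9]
finger_gap: 0.0601
clock: 16.0
tcp_pos: [0.5093, -0.2641, 0.1661]
orientation: [-0.001, 0.119, 0.993, 0.0]
wrist_force: [-0.9, 1.2, 0.2]
finger_gap: 0.0597
clock: 16.17
tcp_pos: [0.5132, -0.266, 0.1665]
orientation: [0.001, 0.119, 0.993, -0.0]
wrist_force: [0.7, 0.3, 0.4]
finger_gap: 0.0598
16.1667 [ 0.51319382 -0.26603428  0.16651888] [0.65190828 0.33512106 0.38429574]
scene [ 94 216  13  12 117] [ 99.6 221.5] pred axis base/top [108.  233.9] [ 99.4 221.2]
 crop origin 51 188 base px in crop [228. 183.] [193. 133.]
side [342 287  17  15 188] [350.2 293.9] pred axis base/top [343.9 310. ] [348.7 293.9]
 crop origin 298 261 base px in crop [184. 196.] [203. 132.]
```

View pics/c10.png

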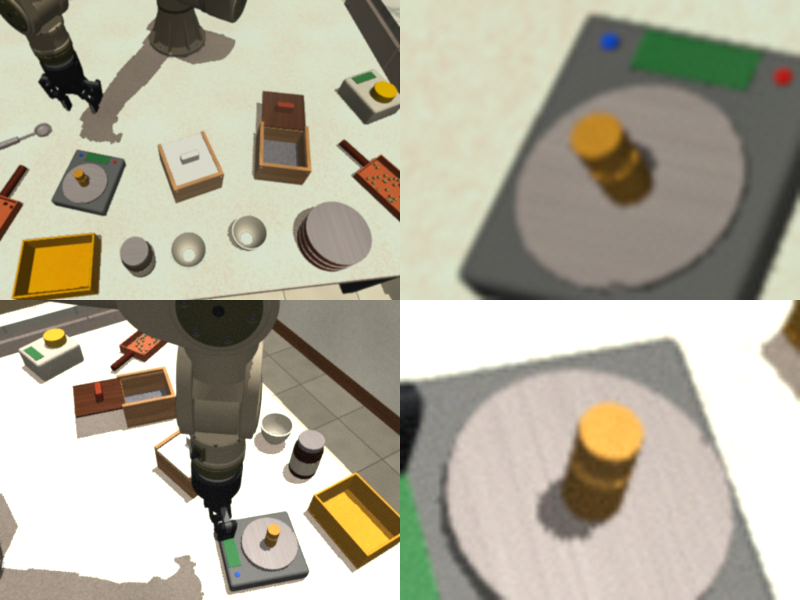

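Final view: the weight stands upright, its top within 0.5 px (scene) and 1.5 px (side) of the pan-centre prediction. The walnut lid is open, the white lid is shut and the arm is clear. One last numeric check of the lid opening before handing in.

```bash
python3 - <<'E'
from h import *
for n,roi in(('scene8',(345,120,395,150)),('side8',(110,95,140,135))):
    c=dict(np.load(f'pics/{n}.npz')); h=cv2.cvtColor(c['image'],cv2.COLOR_RGB2HSV).astype(int); x0,y0,x1,y1=roi
    m=(((h[...,0]<8)|(h[...,0]>172))&(h[...,1]>150)&(h[...,2]>85)).astype(np.uint8); mm=np.zeros_like(m); mm[y0:y1,x0:x1]=m[y0:y1,x0:x1]
    k,l,st,ce=cv2.connectedComponentsWithStats(mm)
    if k<2: print(n,'none'); continue
    i=1+np.argmax(st[1:,4]); g=ray(c,*ce[i],.11); v=np.array([.595,.2655])-g[:2]; print(n,st[i],g.round(4),'opening',(v@[.9715,-.2368]).round(4),'lateral',(v@[.2368,.9715]).round(4))
E
```

```text
scene8 [355 130  21   8 110] [0.4677 0.2956 0.11  ] opening 0.1308 lateral 0.0009
side8 [120 105  11  16 127] [0.4694 0.2942 0.11  ] opening 0.1288 lateral 0.0018
```

```bash
python3 -c "
from workcell import *
print(hand_in())"
```

```text
the job is handed in; nothing more can be done
None
```

I slid the walnut lid open to its end stop and left it there. I then lifted out the brass check weight, carried it over the white-lidded box, set it on the scale pan, released it and moved the arm clear. The job was handed in at about 16 s of the 48 s allowed.

**Last checks:**
- **Lid:** the two cameras measured it 131 mm and 129 mm open, against 130 mm for fully open. I also felt the end stop at about 12 N.
- **Weight:** it stands upright on the pan. Its top was within 0.5 px (scene camera) and 1.5 px (side camera) of where a weight at the pan centre should appear, roughly 2 mm.
- **White box:** it looks shut and I did not touch it. I judged this only from the picture and did not measure it.
- **Forces:** wrist force readings between moves stayed below about 20 N.

**What disagreed:**
- **Fingertip height:** the first grasp of the lid grip closed on air. The real fingertips stood about 30 mm above the reported tool position, so I reopened, went about 30 mm lower and gripped the bar properly.
- **Grip width:** the gripper read about 23.6 mm on the 26 mm weight. It read about 1 mm low on the lid grip too, and the pads were close to the groove, but the hold did not slip.

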